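Line up the tins and bring the salt to the front of the carousel

ROBOT

A 6-joint arm with a two-finger parallel gripper is mounted at the origin on a cart in front of the work surface, level with it; the furniture and walls round the work are solid. World frame = base frame: x ahead of the robot, y to its left, z up, the work surface at z = 0. Lengths are in m, angles in rad, forces in N, time in s.
With the tool pointing down it reaches from about 0.325 to 0.85 m from the base axis. Payload 4.4 kg.
Tool frame: the origin (TCP) lies on the centre line of the jaws, within the pads' length; the fingertips stand 22 mm ahead of it and the grasp point (between the pads) lies 3 mm ahead of it; z points along the fingers, y is the line along which they close (so a half turn about z gives the same grasp; the last joint's range is limited). The gripper opens to 94 mm and grips with 3 to 60 N. Pads are 16 mm wide; open, the fingers measure 119 mm over their backs; the gripper's body (75 mm by 177 mm) begins 78 mm behind the grasp point.
Start: joints at [-1.266, 0.207, 1.542, -0, 1.393, -0.15], TCP at [0.253, -0.516, 0.227] pointing down, gripper open.
Joint ranges: [-2.73, 2.73], [-0.86, 2.22], [0.23, 2.46], [-1.11, 4.25], [0.08, 2.63], [-2.82, 2.82]. Speed limits (rad/s): [2.79, 2.79, 3.14, 3.14, 3.14, 3.14].

INTERFACE

Orientations are given as a unit quaternion [x, y, z, w].
In Python, from cell import r gives the robot as it stands.
- The arm moves only by the shell command python3 -m creep FILE [FORCE], which reads ROWS from the file FILE. ROWS is one flat JSON list of numbers that holds 1 to 10 rows one after another, with no inner brackets; each row has 5 numbers: the finger opening in m, then dx, dy, dz in m, then a turn about the tool's z in rad; each row is the pose to reach, as a shift and turn from the pose commanded when the command began, along the tool's axes at that moment; what a row does not reach only later rows make up. A row lasts 1/12 s, in which the tool goes at most 0.0417 m and 0.125 rad, less where a joint would pass 70% of its speed; a pose out of reach is approached as far as the arm can. The fingers move at their own pace and stop on an object; FORCE is the grip in N (left out, the last holds). Time passes only in rows, so rows that do not move let the fingers close. It prints the time, the measured TCP pose, the force, the opening and the grip force at its end. Input that does not fit is refused with a message, and nothing moves.
- r.observe(): the state, without advancing time (a new reading comes with each control period).
- r.grab_frame(name): name is "scene" or "top" or "wrist"; returns a dict with "pixels" (384x512x3 uint8, red, green, blue), "range_z" (384x512 float32, m along the optical axis (not along the pixel's ray), 0 where there is no reading), "camera_matrix" (3x3 intrinsics, pixels), "R" (3x3) and "t" (3): a world point X has camera coordinates R X + t. Camera axes: x right, y down, z forward; pixel columns grow to the right and rows downward; lengths in m; the calibration is good to about 2 mm. A picture is of the moment at which its call begins.
- r.hand_in(): hands the job in; it is judged then, once.
The state is a dict: "clock": time; "joint_positions": joint angles; "joint_vel": joint speeds; "effort": joint torques, N m; "ee_pos": TCP position; "orientation": TCP orientation; "force": force on the tool from outside, world axes, zero at the start; "moment": the same for the moment, N m; "finger_gap": finger opening in m; "gripper_force": force on a finger pad.
Only numpy, scipy, OpenCV 4.12 (cv2) and the standard library are available. Lean on these libraries where they do the work, as an engineer would, in place of code of your own. Each camera call takes 0.05 s, during which the arm holds its last target. There are 200 camera calls.

TASK

Set this corner in order for cooking: first push the three loose low tins back, without lifting or tipping them, until they stand in one straight row against the low wooden rail. Then take the spice carousel by its round knob and turn it, touching nothing that stands on it, until the salt shaker (the short one without a green cap) stands at the front, in line with the steel pointer. Finish while still gripping the knob, holding the carousel still with the salt at the front, and leave the mug, the kitchen timer and the roll of tape where they are.

Things in the scene. Friction and masses are not known exactly. Their poses are not given: they have to be found in the camera images.
- rail: fixed low wooden rail on the worktop, left of the carousel: 360 mm long (its y), 18 mm thick (its x), 40 mm tall (z). Origin at the centre of its underside; its -x face is the front one, towards the tins and the robot. A tin touching it has its centre 47 mm in front of the rail's origin (rail x = -0.047).
- tin_a: the left low round food tin, 75 mm across, 58 mm tall, loose on the worktop, about 0.25 kg (up to 40 percent more or less); too wide to grasp: push it near its foot. One of three alike that start well apart, each 30 to 70 mm clear of the rail, in front of it. Origin at the centre of its underside, z up.
- tin_b: the middle low round food tin, 75 mm across, 58 mm tall, loose on the worktop, about 0.25 kg (up to 40 percent more or less); too wide to grasp: push it near its foot. One of three alike that start well apart, each 30 to 70 mm clear of the rail, in front of it. Origin at the centre of its underside, z up.
- tin_c: the right low round food tin, 75 mm across, 58 mm tall, loose on the worktop, about 0.25 kg (up to 40 percent more or less); too wide to grasp: push it near its foot. One of three alike that start well apart, each 30 to 70 mm clear of the rail, in front of it. Origin at the centre of its underside, z up.
- carousel_base: fixed foot of the spice carousel (wooden turntable, 250 mm across, tray lip 30 mm and tray floor 23 mm above the worktop). Origin on the turning axis at the worktop; its -x axis points to the front, towards the robot, marked by a steel pointer: a 16 mm wide strip from under the tray with an upturned tip 158 mm from the axis, 27 mm above the worktop.
- carousel: the turning part: tray, steel post (14 mm thick) and round knob. Origin on the turning axis, 13 mm above the worktop, z up; its yaw means nothing in particular. It turns freely at least 4 rad either way from its start with light friction (about 0.15 N m) and no spring; its floor is smooth: what stands on it goes with it if turned slowly and smoothly, but tips over if jerked.
- knob_mid (a point): middle of the round wooden knob on top of the post, on the axis, 170 mm above the worktop: where to grip, from above at any yaw. The knob is 44 mm across, from 148 to 190 mm above the worktop, and turns with the tray.
- shaker: the salt shaker on the carousel: 44 mm across, 90 mm tall, clear sides and a rounded grey cap; the shortest thing on the tray, the only one without a green cap. Its foot is about 88 mm from the axis, 23 mm above the worktop; loose; it starts 40 to 100 degrees from the front, on either side. Origin at the centre of its underside.
- spice_a: spice jar with a green cap, 46 mm across and 106 mm tall, standing loose on the carousel's tray. Origin at the centre of its underside. Not to be touched.
- spice_b: spice jar with a green cap, 46 mm across and 106 mm tall, standing loose on the carousel's tray. Origin at the centre of its underside. Not to be touched.
- spice_c: spice jar with a green cap, 46 mm across and 106 mm tall, standing loose on the carousel's tray. Origin at the centre of its underside. Not to be touched.
- mug: white mug, 78 mm across, 97 mm tall, right of the carousel. Bystander; origin under its centre.
- timer: round kitchen timer, 67 mm across, 58 mm tall, behind the carousel, to its left. Bystander; origin under its centre.
- tape: roll of tape lying flat, 98 mm across, 25 mm tall, right of the carousel. Bystander; origin under its centre.
Not all that is in view belongs to the job. Leave any blue or turquoise look-alike of the tin_a alone.

How it is judged:
On the way, in this order (a step that is already met when the one before it is completed fails the run):
1. the three tins stand in a row against the rail (x of tin_a in the frame of rail between -0.056 and -0.035 m and y of tin_a in the frame of rail between -0.18 and 0.18 m and angle between each of tin_a, tin_b, tin_c's own z axis and vertical below 0.1 rad and height (world z) of each of tin_a, tin_b, tin_c below 0.01 m and x of tin_b in the frame of rail between -0.056 and -0.035 m and y of tin_b in the frame of rail between -0.18 and 0.18 m and x of tin_c in the frame of rail between -0.056 and -0.035 m and y of tin_c in the frame of rail between -0.18 and 0.18 m), for 0.2 s.
2. the shaker is at the carousel's front with the knob in the grip (all of step 1 and y of shaker in the frame of carousel_base between -0.015 and 0.015 m and x of shaker in the frame of carousel_base between -0.115 and -0.06 m and contact force between the fingers and carousel above 3 N and distance between the grasp point and knob_mid below 0.035 m), for 0.2 s.
At the end, for the whole second after the job is handed in: Tins upright within 9 mm of touching the rail's front, between its ends; shaker's centre within 15 mm of the line from axis to pointer, on that side; all four things upright on the tray; carousel still (under 0.05 rad/s) and the fingers gripping its knob (over 3 N) (all of step 2 and angular speed of carousel below 0.05 rad/s and angle between each of shaker, spice_a, spice_b, spice_c's own z axis and vertical below 0.1 rad and height (world z) of shaker between 0.018 and 0.032 m and height (world z) of spice_a between 0.018 and 0.032 m and height (world z) of spice_b between 0.018 and 0.032 m and height (world z) of spice_c between 0.018 and 0.032 m); the arm keeps its last pose, push and grip.
It fails at once if a tin is lifted or tipped over (height (world z) of any of tin_a, tin_b, tin_c above 0.02 m or angle between any of tin_a, tin_b, tin_c's own z axis and vertical above 0.35 rad).
It fails at once if the robot touches something that stands on the carousel (contact force between any of the fingers, the arm and shaker above 1 N or contact force between any of the fingers, the arm and spice_a above 1 N or contact force between any of the fingers, the arm and spice_b above 1 N or contact force between any of the fingers, the arm and spice_c above 1 N).
It fails at once if something on the carousel tips over (angle between any of shaker, spice_a, spice_b, spice_c's own z axis and vertical above 0.4 rad).
It fails at once if the mug, the timer or the roll of tape is moved more than 20 mm (distance of any of mug, timer, tape from where it was at the start of the episode above 0.02 m).
It also fails if it takes over 67 s, if anything falls off the work surface, if the arm or the gripper's body presses on something with over 40 N, if the wrist force passes 120 N, or if a joint passes its speed limit or range.

## Working session

There is one attempt and no reset: what is moved stays moved. The work goes in short steps, Python scripts to look and compute and a shell command to move; the robot and the scene stay as the last step left them, time stands still between calls to the robot, and variables do not carry over. Pictures are saved under pics/ and viewed, at most 10 in all, crops included, and the job is handed in when it is done.

```bash
mkdir -p pics; ls
cat > h.py <<'E'
import numpy as np, cv2
from cell import r
def grab(n):
    f=r.grab_frame(n); np.savez(f'/tmp/{n}.npz',**f); return f
def load(n): return dict(np.load(f'/tmp/{n}.npz'))
def world(f):
    z=f['range_z']; K=f['camera_matrix']; v,u=np.mgrid[:z.shape[0],:z.shape[1]]
    c=np.stack([(u-K[0,2])/K[0,0]*z,(v-K[1,2])/K[1,1]*z,z],-1)
    w=(c-f['t'])@f['R']; w[z==0]=np.nan; return w
E
python3 - <<'E'
from h import *
a=grab('scene');b=grab('top')
for n,f in(('scene',a),('top',b)):
    cv2.imwrite(f'pics/{n}1.png',cv2.resize(f['pixels'][...,::-1],(800,600)))
    print(n,-f['R'].T@f['t'])
print(r.observe())
E
```

```text
pics
scene [ 0.40883465 -0.93627913  1.28705519]
top [-0.6137952   0.11426266  1.52392104]
{'clock': 0.1, 'joint_positions': array([-1.26548955e+00,  2.07321079e-01,  1.54276283e+00, -2.88818444e-05,
        1.39351321e+00, -1.50491958e-01]), 'joint_vel': array([ 3.62806232e-05, -2.55041939e-03, -3.17611495e-03,  8.64931628e-04,
        7.43070438e-04,  1.26007805e-03]), 'effort': array([-1.01401340e-03, -3.71864462e+01, -2.82290840e+01,  6.99565862e-02,
        3.11422523e-02, -4.97534472e-05]), 'ee_pos': array([ 0.25288567, -0.51565983,  0.22643756]), 'orientation': array([ 9.74142076e-01,  2.25934087e-01, -9.16723568e-05, -9.98133940e-04]), 'force': array([ 0.05050582,  0.43658231, -0.14084918]), 'moment': array([ 0.02189767,  0.02115077, -0.00328672]), 'gripper_force': 0.0, 'finger_gap': 0.09354245676078873}
```

View pics/scene1.png

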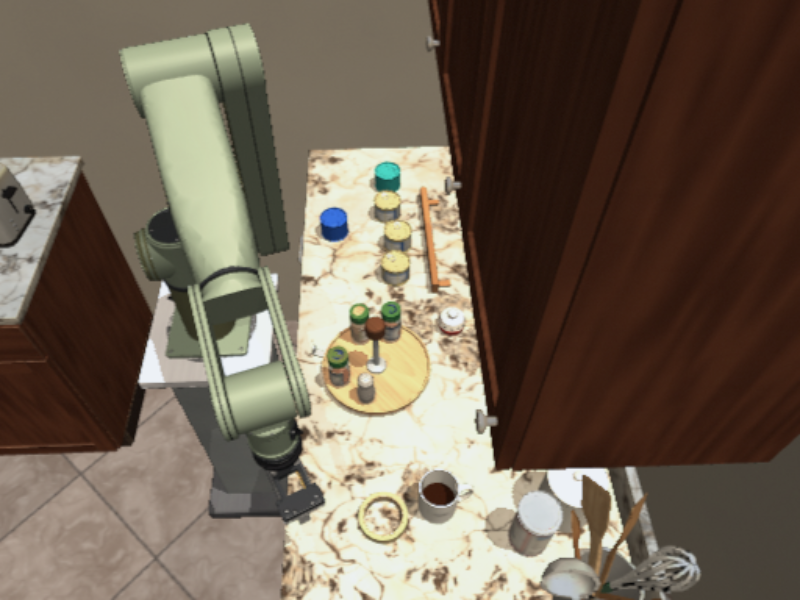

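View pics/top1.png

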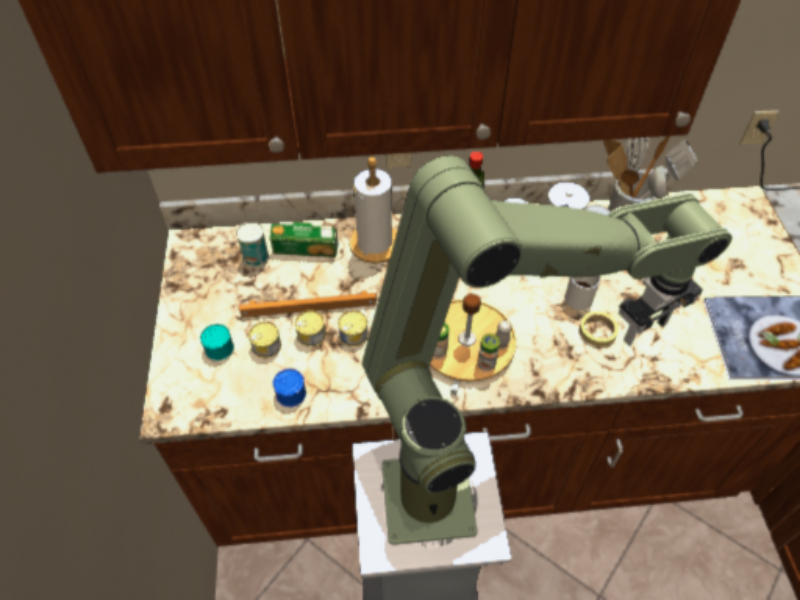

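Scene view (800×600 px): yellow-topped steel tins are at (387,207), (398,235) and (395,267). Their look-alikes are turquoise (387,177) and blue (333,224). The rail runs (425,190)–(438,285). The knob is at (375,327), the grey-capped salt at (366,387), the green caps at (359,312), (391,310) and (338,355), and the pointer tip at about (317,350). The top view agrees: tins at (265,338), (311,326) and (353,326), salt at (504,332).

Tin candidates are the three yellow ones and the two blue/turquoise look-alikes, and I choose the yellow ones. Shaker candidates are the grey cap and the three green caps, and I choose the grey one.

```bash
cat > m.py <<'E'
from h import *
def circ(P):
    A=np.c_[2*P[:,:2],np.ones(len(P))]; s=np.linalg.lstsq(A,(P[:,:2]**2).sum(1),rcond=None)[0]
    return s[0],s[1],np.sqrt(s[2]+s[0]**2+s[1]**2)
def near(f,u,v,rad,zlo,zhi,label):
    # pixel in 800x600 picture; robust: seed world point, gather points in height band near it
    W=world(f).reshape(-1,3); w=world(f)[int(v*.64),int(u*.64)]
    return cluster(W,w,rad,zlo,zhi,label)
def cluster(W,w,rad,zlo,zhi,label):
    P=W[(np.hypot(W[:,0]-w[0],W[:,1]-w[1])<rad)&(W[:,2]>zlo)&(W[:,2]<zhi)]
    if len(P)<4: print(label,'few',w);return
    c=cv2.minEnclosingCircle(P[:,:2].astype(np.float32))
    print(label,'seed',w.round(3),'n',len(P),'top z',np.percentile(P[:,2],[5,50,95]).round(3),'mid',((P.max(0)+P.min(0))/2).round(4)[:2],'mec',np.round(c[0],4),round(c[1],4))
    return P
E
python3 - <<'E'
from m import *
s=load('scene');t=load('top')
for n,f,pts in(('scene',s,[(387,202),(398,229),(395,261)]),('top',t,[(265,332),(311,320),(353,320)])):
    for p in pts: near(f,*p,.05,.045,.075,n+' tin')
near(s,375,324,.04,.14,.2,'s knob');near(t,472,302,.04,.14,.2,'t knob')
near(s,366,381,.03,.1,.125,'s salt');near(t,504,328,.03,.1,.125,'t salt')
for p in[(359,311),(391,308),(338,354)]: near(s,*p,.03,.12,.14,'s cap')
for p in[(490,343),(441,333)]: near(t,*p,.03,.12,.14,'t cap')
near(s,452,320,.05,.03,.07,'timer');near(s,439,490,.06,.08,.11,'mug');near(s,383,517,.07,.015,.04,'tape')
near(s,387,172,.05,.04,.09,'turq');near(s,333,218,.05,.04,.09,'blue')
for f,n in((s,'s'),(t,'t')):
    W=world(f).reshape(-1,3)
    # rail
    px=f['pixels'].reshape(-1,3).astype(int)
    m=(W[:,2]>.034)&(W[:,2]<.046)&(W[:,0]>.5)&(W[:,0]<.75)&(W[:,1]>.1)&(W[:,1]<.62)&(px[:,0]-px[:,2]>50)&(px[:,0]>px[:,1]*1.35)
    P=W[m]; 
    print(n,'rail',len(P),P.min(0),P.max(0),cv2.minAreaRect(P[:,:2].astype(np.float32)), cv2.fitLine(P[:,:2].astype(np.float32),2,0,.01,.01).ravel())
    # tray rim
    m=(W[:,2]>.018)&(W[:,2]<.034)&(np.hypot(W[:,0]-.5,W[:,1]+.1)<.4)
    c=f['pixels']
# crop pictures
c=s['pixels'][110:270,180:320,::-1]; cv2.imwrite('pics/crop1.png',cv2.resize(c,None,fx=3.7,fy=3.7,interpolation=cv2.INTER_CUBIC))
E
```

```text
scene tin seed [0.443 0.357 0.053] n 190 top z [0.047 0.053 0.058] mid [0.4433 0.3626] mec [0.4402 0.3629] 0.0419
scene tin seed [0.468 0.252 0.056] n 216 top z [0.047 0.053 0.058] mid [0.4663 0.2454] mec [0.4638 0.2461] 0.0418
scene tin seed [0.456 0.142 0.05 ] n 236 top z [0.047 0.052 0.058] mid [0.456  0.1379] mec [0.4577 0.1378] 0.0414
top tin seed [0.455 0.361 0.05 ] n 269 top z [0.048 0.056 0.063] mid [0.4456 0.3627] mec [0.4451 0.3628] 0.039
top tin seed [0.48  0.242 0.054] n 249 top z [0.049 0.056 0.062] mid [0.4687 0.2487] mec [0.4684 0.2466] 0.0406
top tin seed [0.469 0.139 0.055] n 266 top z [0.048 0.057 0.063] mid [0.4584 0.1392] mec [0.4597 0.1399] 0.0407
s knob seed [ 0.404 -0.15   0.189] n 171 top z [0.159 0.185 0.191] mid [ 0.4005 -0.151 ] mec [ 0.4006 -0.1503] 0.0218
t knob seed [ 0.389 -0.148  0.194] n 139 top z [0.159 0.187 0.195] mid [ 0.3995 -0.1485] mec [ 0.3997 -0.1484] 0.0227
s salt seed [ 0.381 -0.24   0.111] n 65 top z [0.101 0.107 0.112] mid [ 0.3774 -0.2347] mec [ 0.3771 -0.2331] 0.0171
t salt seed [ 0.367 -0.228  0.113] n 54 top z [0.102 0.109 0.116] mid 
[... 971 characters left out ...]
0.0606
turq seed [0.447 0.48  0.052] n 186 top z [0.044 0.052 0.058] mid [0.4474 0.4819] mec [0.4482 0.4816] 0.0418
blue seed [0.298 0.304 0.051] n 223 top z [0.043 0.052 0.058] mid [0.2959 0.3005] mec [0.2984 0.301 ] 0.0415
s rail 193 [0.54076374 0.10066303 0.03401066] [0.56262126 0.42863311 0.04473451] ((0.5509440898895264, 0.2645796835422516), (0.017030052840709686, 0.32818350195884705), 1.2571094036102295) [ 0.01667048 -0.99986106  0.55129313  0.25288224]
t rail 278 [0.53617925 0.10167709 0.03401632] [0.74172597 0.43037082 0.04592792] ((0.6391703486442566, 0.26724064350128174), (0.2041035145521164, 0.3288738429546356), 0.8671838641166687) [ 0.07677498 -0.99704844  0.558687    0.26884398]
```

View pics/crop1.png

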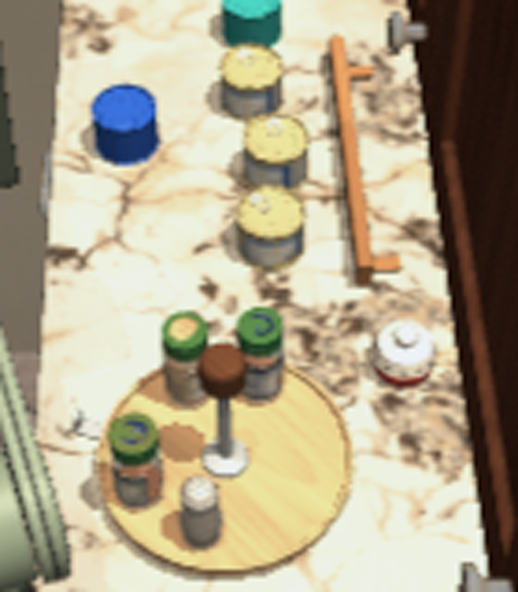

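The crop confirms the choice: three yellow-topped tins, and the one short grey-capped salt shaker at crop (200,510), front right. The pointer tip is near crop (80,425). First I'll lift and square the tool, with fingers 45 mm apart to cradle a tin.

```bash
echo '[0.045, 0, 0, -0.04, 0.12, 0.045, 0, 0, -0.08, 0.24, 0.045, 0, 0, -0.08, 0.36, 0.045, 0, 0, -0.08, 0.456, 0.045, 0, 0, -0.08, 0.456]' > m.json && python3 -m creep m.json 20
python3 - <<'E'
from m import *
s=load('scene');W=world(s)
p=W[200:245,185:215].reshape(-1,3)
q=p[(p[:,2]>.012)&(p[:,2]<.04)&(np.hypot(p[:,0]-.4,p[:,1]+.15)>.135)]
print(len(q),q.round(3).tolist()[:20],q.mean(0),W[225,200],W[226,203])
E
```

```text
clock: 0.52
ee_pos: [0.2531, -0.5165, 0.308]
orientation: [1.0, -0.001, 0.0, 0.0]
force: [-1.4, -0.1, -0.3]
finger_gap: 0.0642
gripper_force: 0.0
10 [[0.255, -0.089, 0.023], [0.259, -0.09, 0.024], [0.256, -0.095, 0.025], [0.259, -0.093, 0.022], [0.252, -0.097, 0.022], [0.255, -0.096, 0.02], [0.258, -0.092, 0.013], [0.252, -0.101, 0.02], [0.255, -0.101, 0.02], [0.255, -0.102, 0.015]] [ 0.25549238 -0.09570551  0.02039208] [ 0.25484278 -0.10186009  0.01511764] [ 0.26452639 -0.09805835  0.00195417]
```

```bash
echo '[0.045, 0.07, -0.33, 0, 0, 0.045, 0.07, -0.33, 0, 0, 0.045, 0.07, -0.33, 0, 0, 0.045, 0.07, -0.33, 0, 0, 0.045, 0.07, -0.33, 0, 0, 0.045, 0.07, -0.33, 0, 0, 0.045, 0.07, -0.33, 0, 0, 0.045, 0.07, -0.33, 0, 0, 0.045, 0.07, -0.33, 0, 0, 0.045, 0.07, -0.33, 0, 0]' > m.json && python3 -m creep m.json
echo '[0.045, 0.062, -0.325, 0, 0, 0.045, 0.062, -0.325, 0, 0, 0.045, 0.062, -0.325, 0, 0, 0.045, 0.062, -0.325, 0, 0, 0.045, 0.062, -0.325, 0, 0, 0.045, 0.062, -0.325, 0, 0, 0.045, 0.062, -0.325, 0, 0, 0.045, 0.062, -0.325, 0, 0, 0.045, 0.062, -0.325, 0, 0, 0.045, 0.062, -0.325, 0, 0]' > m.json && python3 -m creep m.json
python3 - <<'E'
from m import *
s=grab('scene');t=grab('top')
print(r.observe()['joint_positions'].round(2))
for n,f,pts in(('scene',s,[(.443,.363),(.467,.247),(.457,.139)]),('top',t,[(.443,.363),(.467,.247),(.457,.139)])):
    W=world(f).reshape(-1,3)
    for p in pts: cluster(W,np.array([*p,.05]),.05,.045,.075,n)
W=world(t).reshape(-1,3);px=t['pixels'].reshape(-1,3)
q=W[(W[:,2]>.01)&(W[:,2]<.045)&(abs(np.hypot(W[:,0]-.4,W[:,1]+.15)-.155)<.012)&(W[:,0]<.3)]
print(len(q),q.round(3).tolist()[:30])
for w in[(.376,-.232)]: cluster(W,np.array([*w,.1]),.03,.1,.125,'t salt')
cluster(W,np.array([.4,-.15,.17]),.04,.14,.2,'t knob')
E
```

```text
clock: 1.35
ee_pos: [0.3232, -0.1842, 0.3068]
orientation: [1.0, 0.003, -0.0, -0.0]
force: [0.8, 0.2, -0.0]
finger_gap: 0.0447
gripper_force: 0.0
clock: 2.18
ee_pos: [0.3856, 0.1391, 0.3066]
orientation: [1.0, 0.002, -0.001, 0.001]
force: [0.6, -0.5, -0.0]
finger_gap: 0.045
gripper_force: 0.0
[ 0.13 -0.22  1.8  -0.    1.56  1.7 ]
scene seed [0.443 0.363 0.05 ] n 192 top z [0.048 0.053 0.058] mid [0.4434 0.3631] mec [0.4439 0.3632] 0.0415
scene seed [0.467 0.247 0.05 ] n 207 top z [0.047 0.053 0.058] mid [0.4664 0.2481] mec [0.4686 0.2472] 0.0408
scene seed [0.457 0.139 0.05 ] n 235 top z [0.048 0.052 0.057] mid [0.4559 0.1401] mec [0.4548 0.1406] 0.0413
top seed [0.443 0.363 0.05 ] n 270 top z [0.048 0.056 0.064] mid [0.445  0.3631] mec [0.4454 0.3628] 0.0431
top seed [0.467 0.247 0.05 ] n 261 top z [0.048 0.057 0.064] mid [0.4686 0.2481] mec [0.468  0.2464] 0.0415
top seed [0.457 0.139 0.05 ] n 40 top z [0.05  0.056 0.062] mid [0.4557 0.1665] mec [0.4557 0.1619] 0.0308
12 [[0.297, -0.265, 0.012], [0.257, -0.094, 0.03], [0.254, -0.094, 0.028], [0.254, -0.097, 0.027], [0.256, -0.102, 0.023], [0.253, -0.094, 0.022], [0.248, -0.096, 0.031], [0.255, -0.091, 0.013], [0.254, -0.094, 0.012], [0.254, -0.098, 0.013], [0.245, -0.155, 0.01], [0.24, -0.111, 0.012]]
t salt seed [ 0.376 -0.232  0.1  ] n 55 top z [0.101 0.111 0.116] mid [ 0.3715 -0.2304] mec [ 0.3736 -0.231 ] 0.0169
t knob seed [ 0.4  -0.15  0.17] n 136 top z [0.161 0.187 0.195] mid [ 0.3991 -0.1478] mec [ 0.3991 -0.1485] 0.025
```

```bash
echo '[0.045, 0, 0, 0.14, 0, 0.045, 0, 0, 0.14, 0, 0.045, 0, 0, 0.14, 0, 0.045, 0, 0, 0.14, 0, 0.045, 0, 0, 0.25, 0, 0.045, 0, 0, 0.25, 0, 0.045, 0, 0, 0.25, 0, 0.045, 0, 0, 0.272, 0, 0.045, 0, 0, 0.272, 0, 0.045, 0, 0, 0.272, 0]' > m.json && python3 -m creep m.json
echo '[0.045, 0.01, 0, 0, 0, 0.045, 0.02, 0, 0, 0, 0.045, 0.03, 0, 0, 0, 0.045, 0.038, 0, 0, 0, 0.045, 0.046, 0, 0, 0, 0.045, 0.054, 0, 0, 0, 0.045, 0.062, 0, 0, 0, 0.045, 0.069, 0, 0, 0, 0.045, 0.074, 0, 0, 0, 0.045, 0.074, 0, 0, 0]' > m.json && python3 -m creep m.json
python3 - <<'E'
from m import *
for n in('scene','top'):
    W=world(grab(n)).reshape(-1,3)
    cluster(W,np.array([.504,.139,.05]),.045,.045,.075,n)
E
```

```text
clock: 3.12
ee_pos: [0.3846, 0.1366, 0.0348]
orientation: [1.0, -0.002, -0.002, 0.0]
force: [-0.5, 0.5, 0.9]
finger_gap: 0.0451
gripper_force: 0.0
clock: 3.95
ee_pos: [0.4612, 0.1387, 0.0356]
orientation: [1.0, -0.0, 0.001, -0.0]
force: [0.2, -0.1, 0.3]
finger_gap: 0.0448
gripper_force: 0.0
scene seed [0.504 0.139 0.05 ] n 122 top z [0.047 0.053 0.058] mid [0.5046 0.1368] mec [0.4994 0.1365] 0.0407
top seed [0.504 0.139 0.05 ] n 86 top z [0.046 0.054 0.062] mid [0.4856 0.1386] mec [0.486  0.1395] 0.0296
```

```bash
for i in 1 2 ; do echo '[0.045, 0.002, 0, 0, 0, 0.045, 0.004, 0, 0, 0, 0.045, 0.004, 0, 0, 0]' > m.json && python3 -m creep m.json | egrep 'ee_pos|^force'; done
```

```text
ee_pos: [0.4631, 0.1386, 0.0353]
force: [-0.8, 0.1, -0.6]
ee_pos: [0.4677, 0.1386, 0.0355]
force: [-0.1, -0.0, -0.5]
```

```bash
for i in 1 2 3; do echo '[0.045, 0.001, 0, 0, 0, 0.045, 0.002, 0, 0, 0, 0.045, 0.002, 0, 0, 0]' > m.json && python3 -m creep m.json | egrep 'ee_pos|^force'; done
python3 - <<'E'
from m import *
f=grab('scene');W=world(f).reshape(-1,3)
cluster(W,np.array([.51,.139,.05]),.045,.045,.075,'s')
cv2.imwrite('pics/tin_c.png',cv2.resize(f['pixels'][100:200,190:310,::-1],None,fx=5,fy=5))
E
```

```text
ee_pos: [0.4695, 0.1386, 0.0355]
force: [-1.2, -0.3, -0.5]
ee_pos: [0.47, 0.1386, 0.0352]
force: [-4.1, -0.2, 2.6]
ee_pos: [0.4701, 0.1386, 0.0351]
force: [-9.2, -0.2, 8.5]
s seed [0.51  0.139 0.05 ] n 112 top z [0.047 0.052 0.057] mid [0.5148 0.138 ] mec [0.5099 0.1381] 0.0391
```

View pics/tin_c.png

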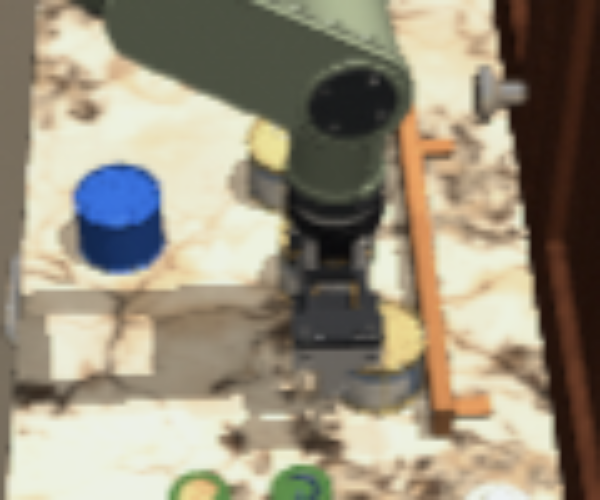

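Tin c touches the rail: the force rises sharply at TCP x = 0.470, and the crop shows the tin at (395,350) meeting the rail at (430,370). Next is tin b.

```bash
echo '[0.045, -0.04, 0, 0, 0, 0.045, -0.08, 0, 0, 0, 0.045, -0.1, 0, 0, 0, 0.045, -0.1, 0, 0, 0, 0.045, -0.1, -0.036, 0, 0, 0.045, -0.1, -0.072, 0, 0, 0.045, -0.1, -0.108, 0, 0, 0.045, -0.1, -0.108, 0, 0, 0.045, -0.1, -0.108, 0, 0]' > m.json && python3 -m creep m.json
python3 - <<'E'
from m import *
for n in('scene','top'):
    W=world(grab(n)).reshape(-1,3)
    cluster(W,np.array([.508,.139,.05]),.045,.045,.075,n)
    cluster(W,np.array([.467,.247,.05]),.045,.045,.075,n)
E
```

```text
clock: 6.1
ee_pos: [0.3754, 0.2487, 0.0363]
orientation: [1.0, 0.002, 0.002, -0.001]
force: [-0.4, 0.1, -0.4]
finger_gap: 0.0451
gripper_force: 0.0
scene seed [0.508 0.139 0.05 ] n 244 top z [0.048 0.053 0.058] mid [0.5072 0.136 ] mec [0.5075 0.1362] 0.0411
scene seed [0.467 0.247 0.05 ] n 211 top z [0.047 0.053 0.058] mid [0.4664 0.2481] mec [0.4659 0.2483] 0.0417
top seed [0.508 0.139 0.05 ] n 56 top z [0.046 0.054 0.064] mid [0.4849 0.13  ] mec [0.4895 0.13  ] 0.0318
top few [0.467 0.247 0.05 ]
```

```bash
echo '[0.045, 0.02, 0, 0, 0, 0.045, 0.035, 0, 0, 0, 0.045, 0.045, 0, 0, 0, 0.045, 0.053, 0, 0, 0, 0.045, 0.061, 0, 0, 0, 0.045, 0.069, 0, 0, 0, 0.045, 0.077, 0, 0, 0, 0.045, 0.084, 0, 0, 0, 0.045, 0.088, 0, 0, 0, 0.045, 0.088, 0, 0, 0]' > m.json && python3 -m creep m.json | egrep 'ee_pos|^force'
for i in 1 2 3; do echo '[0.045, 0.001, 0, 0, 0, 0.045, 0.002, 0, 0, 0, 0.045, 0.002, 0, 0, 0]' > m.json && python3 -m creep m.json | egrep 'ee_pos|^force'; done
```

```text
ee_pos: [0.4626, 0.2466, 0.0355]
force: [-0.3, -1.0, 0.0]
ee_pos: [0.4629, 0.2466, 0.0354]
force: [-1.2, -0.6, 0.6]
ee_pos: [0.465, 0.2467, 0.0354]
force: [-2.0, -0.1, 0.3]
ee_pos: [0.4676, 0.2467, 0.0354]
force: [-1.4, -0.6, -0.9]
```

```bash
for i in 1 2; do echo '[0.045, 0.001, 0, 0, 0, 0.045, 0.002, 0, 0, 0, 0.045, 0.002, 0, 0, 0]' > m.json && python3 -m creep m.json | egrep 'ee_pos|^force'; done
```

```text
ee_pos: [0.468, 0.2466, 0.0352]
force: [-5.1, 0.4, 3.6]
ee_pos: [0.4682, 0.2466, 0.0352]
force: [-10.0, -0.4, 7.7]
```

```bash
echo '[0.045, -0.04, 0, 0, 0, 0.045, -0.08, 0, 0, 0, 0.045, -0.1, 0, 0, 0, 0.045, -0.1, 0, 0, 0, 0.045, -0.1, -0.038, 0, 0, 0.045, -0.1, -0.076, 0, 0, 0.045, -0.1, -0.115, 0, 0, 0.045, -0.1, -0.115, 0, 0, 0.045, -0.1, -0.115, 0, 0]' > m.json && python3 -m creep m.json | egrep 'ee_pos|^force'
echo '[0.045, 0.01, 0, 0, 0, 0.045, 0.02, 0, 0, 0, 0.045, 0.03, 0, 0, 0, 0.045, 0.04, 0, 0, 0, 0.045, 0.05, 0, 0, 0, 0.045, 0.06, 0, 0, 0, 0.045, 0.07, 0, 0, 0, 0.045, 0.08, 0, 0, 0, 0.045, 0.086, 0, 0, 0, 0.045, 0.086, 0, 0, 0]' > m.json && python3 -m creep m.json | egrep 'ee_pos|^force'
for i in 1 2 3; do echo '[0.045, 0.001, 0, 0, 0, 0.045, 0.002, 0, 0, 0, 0.045, 0.002, 0, 0, 0]' > m.json && python3 -m creep m.json | egrep 'ee_pos|^force'; done
```

```text
ee_pos: [0.3735, 0.3642, 0.0363]
force: [-0.1, -0.9, -0.4]
ee_pos: [0.4595, 0.3617, 0.0356]
force: [0.6, 1.0, 0.1]
ee_pos: [0.4593, 0.3617, 0.0355]
force: [0.2, -0.3, -0.4]
ee_pos: [0.4606, 0.3616, 0.0353]
force: [-1.6, 1.1, 0.7]
ee_pos: [0.4633, 0.3617, 0.0354]
force: [-1.1, 0.2, 0.3]
```

```bash
for i in 1 2 3; do echo '[0.045, 0.001, 0, 0, 0, 0.045, 0.002, 0, 0, 0, 0.045, 0.002, 0, 0, 0]' > m.json && python3 -m creep m.json | egrep 'ee_pos|^force'; done
```

```text
ee_pos: [0.4656, 0.3616, 0.0354]
force: [-0.2, 0.4, -0.3]
ee_pos: [0.4659, 0.3616, 0.0353]
force: [-5.0, -0.1, 2.8]
ee_pos: [0.4661, 0.3616, 0.0352]
force: [-10.0, 0.5, 6.7]
```

All three touch the rail. Now I'll back off, lift, and check.

```bash
echo '[0.09, -0.03, 0, 0, 0, 0.09, -0.06, 0, 0, 0, 0.09, -0.09, 0, 0, 0, 0.09, -0.09, 0, -0.04, 0, 0.09, -0.09, 0, -0.27, 0, 0.09, -0.09, 0, -0.27, 0, 0.09, -0.09, 0, -0.27, 0, 0.09, -0.09, 0, -0.27, 0, 0.09, -0.09, 0, -0.27, 0, 0.09, -0.09, 0, -0.27, 0]' > m.json && python3 -m creep m.json
echo '[0.09, -0.02, 0.36, 0, 0, 0.09, -0.02, 0.36, 0, 0, 0.09, -0.02, 0.36, 0, 0, 0.09, -0.02, 0.36, 0, 0, 0.09, -0.02, 0.36, 0, 0, 0.09, -0.02, 0.36, 0, 0, 0.09, -0.02, 0.36, 0, 0, 0.09, -0.02, 0.36, 0, 0, 0.09, -0.02, 0.36, 0, 0, 0.09, -0.02, 0.36, 0, 0]' > m.json && python3 -m creep m.json
python3 - <<'E'
from m import *
print(r.observe()['joint_positions'].round(2))
for n in('scene','top'):
    f=grab(n);W=world(f).reshape(-1,3)
    for p in[(.504,.363),(.506,.247),(.508,.139)]: cluster(W,np.array([*p,.05]),.047,.047,.075,n)
    px=f['pixels'].reshape(-1,3).astype(int)
    m=(W[:,2]>.034)&(W[:,2]<.046)&(W[:,0]>.53)&(W[:,0]<.58)&(W[:,1]>.05)&(W[:,1]<.5)&(px[:,0]-px[:,2]>50)&(px[:,0]>px[:,1]*1.35)
    P=W[m];print('rail',len(P),P.min(0),P.max(0),cv2.fitLine(P[:,:2].astype(np.float32),2,0,.01,.01).ravel())
f=grab('wrist');W=world(f);cv2.imwrite('pics/wrist1.png',f['pixels'][...,::-1])
E
```

```text
clock: 12.2
ee_pos: [0.3819, 0.363, 0.3125]
orientation: [1.0, -0.0, 0.005, -0.003]
force: [-0.0, 0.7, 1.1]
finger_gap: 0.09
gripper_force: 0.0
clock: 13.03
ee_pos: [0.3596, -0.0031, 0.3062]
orientation: [1.0, -0.004, 0.001, 0.002]
force: [-0.2, 0.2, -0.1]
finger_gap: 0.0899
gripper_force: 0.0
[-0.25 -0.34  1.9  -0.    1.58  1.33]
scene seed [0.504 0.363 0.05 ] n 182 top z [0.048 0.053 0.058] mid [0.5033 0.3616] mec [0.5011 0.3616] 0.0426
scene seed [0.506 0.247 0.05 ] n 207 top z [0.048 0.053 0.059] mid [0.5037 0.2461] mec [0.5042 0.2453] 0.0416
scene seed [0.508 0.139 0.05 ] n 223 top z [0.048 0.053 0.058] mid [0.5074 0.1373] mec [0.5081 0.1374] 0.0415
rail 206 [0.54102837 0.07300667 0.03400946] [0.56365231 0.42987221 0.04493403] [ 0.02013889 -0.99979717  0.5518865   0.23683915]
top seed [0.504 0.363 0.05 ] n 250 top z [0.049 0.056 0.062] mid [0.5066 0.3612] mec [0.5066 0.3603] 0.0441
top seed [0.506 0.247 0.05 ] n 247 top z [0.05  0.057 0.062] mid [0.5058 0.2455] mec [0.5058 0.2439] 0.0414
top seed [0.508 0.139 0.05 ] n 44 top z [0.05  0.057 0.062] mid [0.5145 0.1623] mec [0.5145 0.1587] 0.0301
rail 136 [0.53673199 0.1558593  0.03439092] [0.56252644 0.43067417 0.04584003] [ 0.01780757 -0.99984145  0.5492372   0.2994488 ]
```

View pics/wrist1.png

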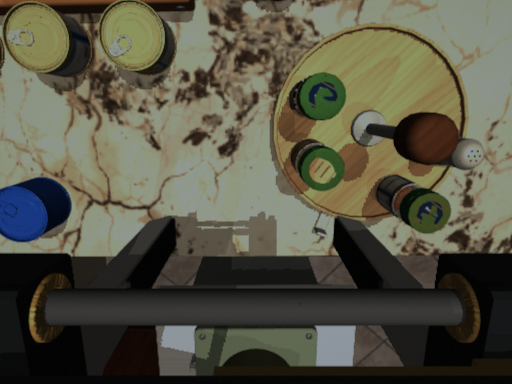

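The wrist view shows the knob (428,138), the salt cap (468,153) and green caps at (325,97), (320,170) and (427,212). The pointer is at (320,228) and two tins sit in the row at top left. The numbers show all three tins in the row. Now I'll go above the knob, turning the tool back 1 rad to leave joint 6 room.

```bash
echo '[0.092, 0.04, 0.146, 0, -0.12, 0.092, 0.04, 0.146, 0, -0.24, 0.092, 0.04, 0.146, 0, -0.36, 0.092, 0.04, 0.146, 0, -0.48, 0.092, 0.04, 0.146, 0, -0.6, 0.092, 0.04, 0.146, 0, -0.72, 0.092, 0.04, 0.146, 0, -0.84, 0.092, 0.04, 0.146, 0, -0.96, 0.092, 0.04, 0.146, 0, -1, 0.092, 0.04, 0.146, 0, -1]' > m.json && python3 -m creep m.json
python3 - <<'E'
from m import *
print(r.observe()['joint_positions'].round(2))
for n in('scene','top','wrist'):
    f=grab(n);W=world(f).reshape(-1,3);px=f['pixels'].reshape(-1,3)
    cluster(W,np.array([.4,-.149,.17]),.04,.155,.198,n+' knob')
    cluster(W,np.array([.374,-.231,.17]),.03,.1,.12,n+' salt')
    for p in[(.366,-.07),(.437,-.067),(.318,-.183)]: cluster(W,np.array([*p,.1]),.03,.12,.138,n+' cap')
f=load('wrist');cv2.imwrite('pics/wrist2.png',f['pixels'][...,::-1])
E
```

```text
clock: 14.02
ee_pos: [0.4001, -0.1428, 0.3054]
orientation: [0.877, 0.481, 0.0, 0.0]
force: [-0.1, 0.1, -0.3]
finger_gap: 0.0923
gripper_force: 0.0
[-0.55 -0.18  1.77  0.    1.55  0.02]
scene knob seed [ 0.4   -0.149  0.17 ] n 167 top z [0.159 0.185 0.191] mid [ 0.4005 -0.1512] mec [ 0.4013 -0.1505] 0.0215
scene salt seed [ 0.374 -0.231  0.17 ] n 66 top z [0.101 0.107 0.113] mid [ 0.3774 -0.235 ] mec [ 0.3773 -0.2334] 0.0171
scene cap seed [ 0.366 -0.07   0.1  ] n 115 top z [0.122 0.126 0.13 ] mid [ 0.3662 -0.0701] mec [ 0.3642 -0.0701] 0.0242
scene cap seed [ 0.437 -0.067  0.1  ] n 104 top z [0.121 0.127 0.13 ] mid [ 0.4366 -0.0676] mec [ 0.4365 -0.0676] 0.0239
scene cap seed [ 0.318 -0.183  0.1  ] n 128 top z [0.122 0.127 0.13 ] mid [ 0.3187 -0.1842] mec [ 0.3191 -0.1848] 0.0233
top knob seed [ 0.4   -0.149  0.17 ] n 136 top z [0.162 0.188 0.196] mid [ 0.4006 -0.1478] mec [ 0.4003 -0.1473] 0.0236
top salt seed [ 0.374 -0.231  0.17 ] n 55 top z [0.101 0.109 0.117] mid [ 0.3746 -0.2317] mec [ 0.3751 -0.2341] 0.0193
top cap seed [ 0.366 -0.07   0.1  ] n 105 top z [0.122 0.129 0.135] m
[... 196 characters left out ...]
 0.1  ] n 114 top z [0.122 0.129 0.134] mid [ 0.3203 -0.1829] mec [ 0.3203 -0.1815] 0.0261
wrist knob seed [ 0.4   -0.149  0.17 ] n 2094 top z [0.173 0.19  0.192] mid [ 0.4026 -0.1457] mec [ 0.4025 -0.1458] 0.022
wrist salt seed [ 0.374 -0.231  0.17 ] n 645 top z [0.102 0.11  0.113] mid [ 0.3786 -0.2294] mec [ 0.3789 -0.2295] 0.0174
wrist cap seed [ 0.366 -0.07   0.1  ] n 1649 top z [0.127 0.129 0.13 ] mid [ 0.3674 -0.0677] mec [ 0.3674 -0.0678] 0.0229
wrist cap seed [ 0.437 -0.067  0.1  ] n 1779 top z [0.128 0.129 0.131] mid [ 0.439  -0.0646] mec [ 0.439  -0.0644] 0.0229
wrist cap seed [ 0.318 -0.183  0.1  ] n 1377 top z [0.125 0.129 0.13 ] mid [ 0.3205 -0.181 ] mec [ 0.3206 -0.1813] 0.0229
```

View pics/wrist2.png

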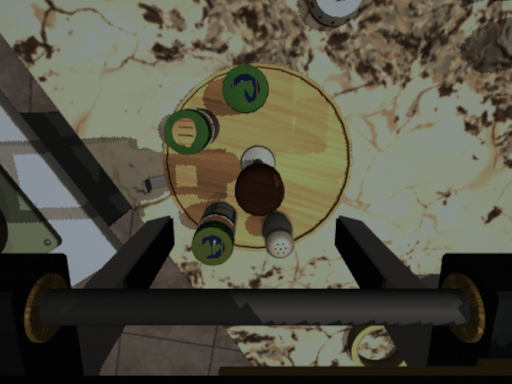

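The knob at (259,190) sits between the fingers at (150,250) and (360,250). The salt is at (279,240) and the pointer at (152,183). I'll let it settle and re-measure.

```bash
echo '[0.094, 0, 0, 0, 0, 0.094, 0, 0, 0, 0, 0.094, 0, 0, 0, 0]' > m.json && python3 -m creep m.json | grep ee_pos
python3 - <<'E'
from m import *
f=grab('wrist');W=world(f).reshape(-1,3)
k=cluster(W,np.array([.4,-.149,.17]),.04,.155,.198,'knob')
cluster(W,np.array([.378,-.231,.17]),.03,.1,.12,'salt')
q=W[(W[:,2]>.015)&(W[:,2]<.035)&(abs(np.hypot(W[:,0]-.401,W[:,1]+.148)-.155)<.012)&(W[:,0]<.3)]
print('pointer',len(q),np.median(q,0) if len(q) else '')
o=r.observe();p=o['ee_pos'];from scipy.spatial.transform import Rotation as R
Rm=R.from_quat(o['orientation']).as_matrix()
print(p, 'tool-axes offset to knob', Rm.T@(np.array([.401,-.1485,.173])-p), Rm[:,0])
E
```

```text
ee_pos: [0.3993, -0.1441, 0.3055]
knob seed [ 0.4   -0.149  0.17 ] n 2089 top z [0.172 0.19  0.192] mid [ 0.4028 -0.1459] mec [ 0.4027 -0.1459] 0.0219
salt seed [ 0.378 -0.231  0.17 ] n 645 top z [0.102 0.11  0.113] mid [ 0.3787 -0.2294] mec [ 0.3787 -0.2295] 0.0172
pointer 76 [ 0.25862062 -0.09145537  0.02561939]
[ 0.39920004 -0.14425516  0.30546215] tool-axes offset to knob [-0.00260283  0.00380067  0.1324623 ] [5.40679914e-01 8.41228405e-01 3.88581382e-05]
```

```bash
echo '[0.094, -0.002, 0.004, 0.03, 0, 0.094, -0.002, 0.004, 0.06, 0, 0.094, -0.002, 0.004, 0.085, 0, 0.094, -0.002, 0.004, 0.105, 0, 0.094, -0.002, 0.004, 0.12, 0, 0.094, -0.002, 0.004, 0.13, 0, 0.094, -0.002, 0.004, 0.1325, 0, 0.094, -0.002, 0.004, 0.1325, 0, 0.094, -0.002, 0.004, 0.1325, 0]' > m.json && python3 -m creep m.json 15
echo '[0.06, 0, 0, 0, 0, 0.06, 0, 0, 0, 0, 0.05, 0, 0, 0, 0, 0.05, 0, 0, 0, 0, 0.04, 0, 0, 0, 0, 0.04, 0, 0, 0, 0, 0.03, 0, 0, 0, 0, 0.03, 0, 0, 0, 0, 0.03, 0, 0, 0, 0]' > m.json && python3 -m creep m.json 15
```

```text
clock: 15.22
ee_pos: [0.4021, -0.1486, 0.1739]
orientation: [0.878, 0.479, 0.0, 0.001]
force: [-0.1, -0.6, 0.6]
finger_gap: 0.0942
gripper_force: 0.0
clock: 15.97
ee_pos: [0.4017, -0.1483, 0.1729]
orientation: [0.878, 0.479, 0.0, 0.0]
force: [1.2, -0.5, -0.0]
finger_gap: 0.0434
gripper_force: 15.0
```

Gripped and well centred (side force about 1 N). Now I'll turn about +1.65 rad slowly, with a smooth ramp.

```bash
echo '[0.03, 0, 0, 0, 0, 0.03, 0, 0, 0, 0.003, 0.03, 0, 0, 0, 0.01, 0.03, 0, 0, 0, 0.02, 0.03, 0, 0, 0, 0.033, 0.03, 0, 0, 0, 0.05, 0.03, 0, 0, 0, 0.07, 0.03, 0, 0, 0, 0.09, 0.03, 0, 0, 0, 0.11, 0.03, 0, 0, 0, 0.13]' > m.json && python3 -m creep m.json 30
echo '[0.03, 0, 0, 0, 0.02, 0.03, 0, 0, 0, 0.04, 0.03, 0, 0, 0, 0.06, 0.03, 0, 0, 0, 0.08, 0.03, 0, 0, 0, 0.1, 0.03, 0, 0, 0, 0.118, 0.03, 0, 0, 0, 0.133, 0.03, 0, 0, 0, 0.143, 0.03, 0, 0, 0, 0.148, 0.03, 0, 0, 0, 0.15]' > m.json && python3 -m creep m.json
python3 - <<'E'
from m import *
for n in('scene','top'):
    W=world(grab(n)).reshape(-1,3)
    P=W[(W[:,2]>.1)&(W[:,2]<.118)&(abs(np.hypot(W[:,0]-.4,W[:,1]+.15)-.088)<.03)]
    a=np.radians(-106-16);w=np.array([.4008+.087*np.cos(a),-.15+.087*np.sin(a),.1]);cluster(W,w,.028,.1,.12,n+' salt')
E
```

```text
clock: 16.8
ee_pos: [0.4016, -0.1482, 0.1729]
orientation: [0.907, 0.42, 0.0, 0.0]
force: [2.4, -0.7, -2.8]
finger_gap: 0.0431
gripper_force: 30.0
clock: 17.63
ee_pos: [0.4015, -0.1482, 0.1729]
orientation: [0.936, 0.352, 0.0, -0.0]
force: [2.6, -1.2, -3.0]
finger_gap: 0.0426
gripper_force: 30.0
scene salt seed [ 0.355 -0.224  0.1  ] n 67 top z [0.101 0.107 0.112] mid [ 0.3559 -0.2236] mec [ 0.3569 -0.224 ] 0.0167
top salt seed [ 0.355 -0.224  0.1  ] n 57 top z [0.102 0.11  0.115] mid [ 0.355  -0.2215] mec [ 0.3543 -0.2206] 0.018
```

The salt follows without slip. Continue.

```bash
echo '[0.03, 0, 0, 0, 0.003, 0.03, 0, 0, 0, 0.01, 0.03, 0, 0, 0, 0.022, 0.03, 0, 0, 0, 0.04, 0.03, 0, 0, 0, 0.06, 0.03, 0, 0, 0, 0.084, 0.03, 0, 0, 0, 0.108, 0.03, 0, 0, 0, 0.132, 0.03, 0, 0, 0, 0.156, 0.03, 0, 0, 0, 0.18]' > m.json && python3 -m creep m.json | grep force
echo '[0.03, 0, 0, 0, 0.024, 0.03, 0, 0, 0, 0.048, 0.03, 0, 0, 0, 0.072, 0.03, 0, 0, 0, 0.096, 0.03, 0, 0, 0, 0.12, 0.03, 0, 0, 0, 0.144, 0.03, 0, 0, 0, 0.168, 0.03, 0, 0, 0, 0.192, 0.03, 0, 0, 0, 0.216, 0.03, 0, 0, 0, 0.24]' > m.json && python3 -m creep m.json | grep force
echo '[0.03, 0, 0, 0, 0.024, 0.03, 0, 0, 0, 0.048, 0.03, 0, 0, 0, 0.072, 0.03, 0, 0, 0, 0.096, 0.03, 0, 0, 0, 0.12, 0.03, 0, 0, 0, 0.144, 0.03, 0, 0, 0, 0.168, 0.03, 0, 0, 0, 0.192, 0.03, 0, 0, 0, 0.216, 0.03, 0, 0, 0, 0.24]' > m.json && python3 -m creep m.json | grep force
echo '[0.03, 0, 0, 0, 0.024, 0.03, 0, 0, 0, 0.048, 0.03, 0, 0, 0, 0.072, 0.03, 0, 0, 0, 0.096, 0.03, 0, 0, 0, 0.12, 0.03, 0, 0, 0, 0.144, 0.03, 0, 0, 0, 0.168, 0.03, 0, 0, 0, 0.192, 0.03, 0, 0, 0, 0.216, 0.03, 0, 0, 0, 0.24]' > m.json && python3 -m creep m.json | grep force
echo '[0.03, 0, 0, 0, 0.024, 0.03, 0, 0, 0, 0.048, 0.03, 0, 0, 0, 0.07, 0.03, 0, 0, 0, 0.09, 0.03, 0, 0, 0, 0.107, 0.03, 0, 0, 0, 0.12, 0.03, 0, 0, 0, 0.13, 0.03, 0, 0, 0, 0.136, 0.03, 0, 0, 0, 0.14, 0.03, 0, 0, 0, 0.14]' > m.json && python3 -m creep m.json
cat > s.py <<'E'
from m import *
print(r.observe()['joint_positions'].round(2))
for n,ax in(('scene',(.4008,-.1508)),('top',(.4003,-.148))):
    f=grab(n);W=world(f)
    m=(W[...,2]>.101)&(W[...,2]<.117)&(abs(np.hypot(W[...,0]-.4,W[...,1]+.15)-.088)<.025)
    px=f['pixels'].astype(int); m&=(px.max(-1)-px.min(-1)<45)
    P=W[m]; 
    k,l,s,c=cv2.connectedComponentsWithStats(cv2.morphologyEx(m.astype(np.uint8),cv2.MORPH_CLOSE,np.ones((3,3))))
    for i in range(1,k):
        if s[i,4]>15:
            Q=W[(l==i)&m]; mid=(Q.max(0)+Q.min(0))/2; d=mid[:2]-ax
            print(n,s[i,4],mid.round(4),'r',np.hypot(*d).round(4),'deg',np.degrees(np.arctan2(d[1],d[0])).round(1))
E
python3 s.py
```

```text
force: [3.1, 0.2, -2.2]
gripper_force: 30.0
force: [0.9, 1.9, -0.1]
gripper_force: 30.0
force: [1.0, 5.4, 1.6]
gripper_force: 30.0
force: [-1.0, 6.0, 2.6]
gripper_force: 30.0
clock: 21.9
ee_pos: [0.4013, -0.1474, 0.1729]
orientation: [0.987, -0.16, -0.0, -0.001]
force: [-0.3, 6.3, 3.1]
finger_gap: 0.0429
gripper_force: 30.0
[-0.56 -0.06  1.94  0.    1.26  1.34]
scene 21 [ 0.4702 -0.1104  0.1098] r 0.0804 deg 30.2
scene 53 [ 0.3133 -0.1473  0.1076] r 0.0876 deg 177.7
scene 28 [ 0.489  -0.1779  0.109 ] r 0.0923 deg -17.1
top 25 [ 0.4581 -0.0928  0.1101] r 0.0799 deg 43.7
top 22 [ 0.3322 -0.0759  0.1091] r 0.0992 deg 133.3
top 53 [ 0.3111 -0.1439  0.1087] r 0.0893 deg 177.4
```

```bash
echo '[0.03, 0, 0, 0, 0.003, 0.03, 0, 0, 0, 0.01, 0.03, 0, 0, 0, 0.022, 0.03, 0, 0, 0, 0.04, 0.03, 0, 0, 0, 0.06, 0.03, 0, 0, 0, 0.08, 0.03, 0, 0, 0, 0.1, 0.03, 0, 0, 0, 0.12, 0.03, 0, 0, 0, 0.14, 0.03, 0, 0, 0, 0.16]' > m.json && python3 -m creep m.json | grep force
echo '[0.03, 0, 0, 0, 0.02, 0.03, 0, 0, 0, 0.04, 0.03, 0, 0, 0, 0.06, 0.03, 0, 0, 0, 0.08, 0.03, 0, 0, 0, 0.1, 0.03, 0, 0, 0, 0.118, 0.03, 0, 0, 0, 0.133, 0.03, 0, 0, 0, 0.145, 0.03, 0, 0, 0, 0.152, 0.03, 0, 0, 0, 0.155]' > m.json && python3 -m creep m.json
echo '[0.03, 0, 0, 0, 0, 0.03, 0, 0, 0, 0, 0.03, 0, 0, 0, 0, 0.03, 0, 0, 0, 0]' > m.json && python3 -m creep m.json | egrep 'force|ee_pos'
python3 s.py
python3 - <<'E'
from m import *
f=load('scene');cv2.imwrite('pics/end.png',cv2.resize(f['pixels'][100:270,180:320,::-1],None,fx=3.5,fy=3.5))
W=world(f).reshape(-1,3)
for p in[(.504,.363),(.506,.247),(.508,.139)]: cluster(W,np.array([*p,.05]),.047,.047,.075,'tin')
E
```

```text
force: [1.4, 6.2, 3.3]
gripper_force: 30.0
clock: 23.67
ee_pos: [0.4014, -0.1472, 0.1729]
orientation: [0.95, -0.313, -0.0, -0.001]
force: [1.1, 6.9, 2.9]
finger_gap: 0.0431
gripper_force: 30.0
ee_pos: [0.4014, -0.1472, 0.1729]
force: [0.8, 7.6, 2.2]
gripper_force: 30.0
[-0.56 -0.06  1.94  0.    1.26  1.65]
scene 54 [ 0.3198 -0.1222  0.1086] r 0.0859 deg 160.5
scene 31 [ 0.4848 -0.1313  0.1093] r 0.0862 deg 13.1
scene 28 [ 0.4823 -0.2031  0.11  ] r 0.0969 deg -32.7
top 19 [ 0.4654 -0.1118  0.1091] r 0.0745 deg 29.1
top 18 [ 0.3577 -0.062   0.1106] r 0.096 deg 116.4
top 50 [ 0.3187 -0.1185  0.1086] r 0.0868 deg 160.1
tin seed [0.504 0.363 0.05 ] n 131 top z [0.049 0.053 0.058] mid [0.5088 0.3619] mec [0.5035 0.3619] 0.0397
tin seed [0.506 0.247 0.05 ] n 205 top z [0.048 0.053 0.059] mid [0.5037 0.2455] mec [0.5037 0.2453] 0.041
tin seed [0.508 0.139 0.05 ] n 223 top z [0.049 0.053 0.058] mid [0.5073 0.1381] mec [0.5066 0.1382] 0.0405
```

View pics/end.png

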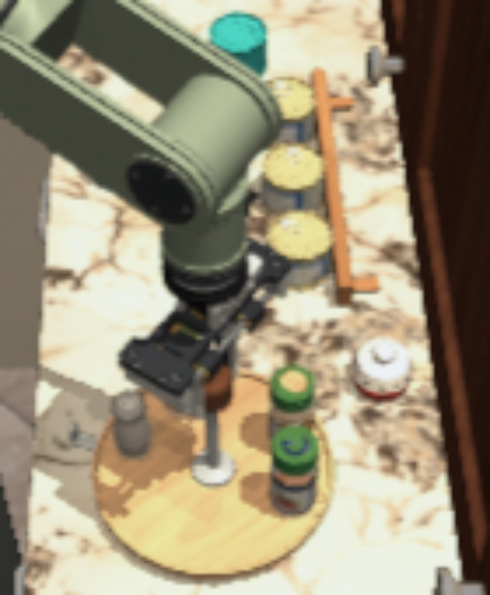

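The salt stands at (130,420), in line with the pointer at (75,435) and within about 1° of its line. The tins are in a row against the rail, the visible jars are upright and the knob is gripped.

```bash
python3 -c "
from cell import r; print(r.hand_in())"
```

```text
the job is handed in; nothing more can be done
None
```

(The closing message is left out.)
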